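Hardness reading on a stone slab in a sloping cradle

TASK

Slide the cover of the sloping cradle by its black grip all the way to its end stop, so that the round paper dot on the stone is uncovered. Then take the hardness gauge out of its stand and hold it square to the sloping stone with its sprung foot on the dot, pressing gently so that the foot is pushed in about half way. Finish while still holding the gauge there in the gripper; do not press hard on the stone, and leave the jar, the magnifier and the fossil alone.

Things in the scene. Friction and masses are not known exactly. Their poses are not given: they have to be found in the camera images.
- cradle: fixed wooden desk-like cradle, 190 x 300 mm; its top slopes 18 degrees, low (45 mm) at its -x edge, high (105 mm) at +x. Origin on the table under the middle; z up, y level along the slope (the cover slides to +y). On it a dark grey stone slab 96 x 210 mm between two aluminium rails, 108 mm apart up the slope, 10 mm above the stone (dark end blocks 15 mm).
- spot (a point): centre of a round white paper dot, 16 mm across, on the stone, hidden under the cover until that is slid away; in the cradle frame at x 0, y -50, z 75 mm. Axes: z square to the stone, outward (18 degrees off vertical, leaning to the cradle's -x); y the cradle's y; x up the slope. The rectangular tag on the front wooden edge is not it.
- cover (a joint): aluminium cover plate 116 (up the slope) x 90 (along y) mm, top 10 mm above the stone. Value: m slid from closed (0) towards the cradle's +y; end stop at 0.100, where its edge is 55 mm from the dot's centre. Starts 0 to 25 mm open, dot still covered. About 1.5 N friction; stays where left.
- cover_grip (a point): top centre of the black block grip in the middle of the cover: 22 mm along y (sliding direction), 30 mm up the slope, 36 mm tall, standing square to the slope. This point is 46 mm off the stone. Axes as spot.
- stand: fixed dark wooden block 90 x 90 x 60 mm with an upright 23 mm hole in the middle, in which the gauge stands. Origin under its centre on the table. It may be on the left or the right of the cradle.
- gauge: loose gauge, about 0.17 kg, upright in the stand. Origin at the tip of its foot when out; z up its axis. Steel foot 8 mm thick from 0 to 14 mm, nose 18 mm thick to 50 mm, grey square grip 28 x 28 mm (sides along x, y) to 135 mm, black disc to 137 mm. In the stand the grip rests on its top: origin 10 mm above the table, grip 60 to 145 mm high; lift straight up 60 mm to clear.
- foot (a joint): how far the gauge's foot is pushed in, m: 0 fully out, 0.010 fully in. Spring: about 1 N to begin, 2.5 N at 5 mm, 4 N at 10 mm.
- foot_tip (a point): lowest point of the gauge's foot, on the gauge's axis; it moves with the foot.
- jar: loose amber glass jar 64 mm across, 85 mm tall, bystander; origin under its centre.
- magnifier: loose round magnifier lying flat, black rim 74 mm across, 12 mm thick, handle 12 mm thick reaching to 121 mm from the lens centre along its +x; bystander; origin under the lens centre.
- fossil: loose coiled-shell fossil, low round, 62 mm across, 18 mm tall; bystander; origin under its centre.
Mind the look-alikes: they are no part of the job. Of the things shaped like the gauge, the grey one is meant. There is more than one size of the stand; the job needs the larger.

How it is judged:
By the outcome, as a careful person would: the job done as asked, in the order asked, and still so for the second after the job is handed in, while the arm keeps its last pose, push and grip.
It also fails if it takes over 54 s, if anything falls off the work surface, if the arm or the gripper's body presses on something with over 40 N, if the wrist force passes 120 N, or if a joint passes its speed limit or range.

ROBOT

A 7-joint arm with a two-finger parallel gripper is mounted at the origin on the work surface. World frame = base frame: x ahead of the robot, y to its left, z up, the work surface at z = 0. Lengths are in m, angles in rad, forces in N, time in s.
With the tool pointing down it reaches from about 0.4 to 0.85 m from the base axis. Payload 10.4 kg.
Tool frame: the origin (TCP) lies midway between the tips of the shut fingers; the grasp point (between the pads) lies 19 mm behind it; z points along the fingers, x is the direction in which the jaws open and shut, and the axes are right-handed (so a half turn about z gives the same grasp; the last joint's range is limited). The gripper opens to 85 mm and grips with 20 to 120 N. Pads are 22 mm wide; open, the fingers measure 114 mm over their backs; the gripper's body (76 mm by 85 mm) begins 54 mm behind the grasp point. The pads swing forward as they close: fully open they stand 13 mm farther back than shut.
Start: joints at [-1.347, 0.332, -0.065, 1.46, 0.022, 1.35, -0.088], TCP at [0.153, 0.606, 0.231] pointing down, gripper open.
Joint ranges: [-2.6, 2.6], [-0.5, 2.12], [-1.47, 1.34], [0.16, 2.42], [-1.27, 4.41], [0.06, 2.06], [-2.6, 2.6]. Speed limits (rad/s): [2.22, 2.22, 2.79, 2.79, 3.14, 3.14, 3.14].

INTERFACE

Orientations are given as a unit quaternion [x, y, z, w].
In Python, from workcell import telemetry, eyes, order gives the robot as it stands.
- The arm moves only by the tool servo_tool, never from a script. Its argument "deltas" is a list of rows, each a list of 3 entries, a list of its own where there are three numbers: the shift along the tool's x, y, z in cm, then the turn about the tool's z in rad, then the finger opening in cm, from 0 to 8.54. A call has 1 to 12 rows; each row shifts and turns the pose as measured when the row begins, along the tool's axes as they then stand; what a row does not reach is not made up. A row lasts 1/12 s, in which the tool goes at most 41.7 mm and 7.16 degrees, less where a joint would pass 70% of its speed; a pose out of reach is approached as far as the arm can. A call is refused whole if a number of a shift passes 4.17 or a number of a turn 0.125, either way. A call with a gripper value outside its range is refused whole. The fingers move at their own pace and stop on an object; "force" is the grip in N (left out, the last holds). Time passes only in rows, so rows that do not move let the fingers close. It gives the time, the measured TCP pose, the force and the opening at its end, in the units of the state.
- telemetry.get_obs(): the state, without advancing time (a new reading comes with each control period).
- eyes.camera(name): name is "scene" or "top"; returns (picture, depth): 480x640x3 uint8, blue, green, red; 480x640 float32, m along the optical axis (not along the pixel's ray), 0 where there is no reading.
- eyes.calibration(name): a dict with "fx", "fy", "cx", "cy" (pixels), "rvec" (rotation vector, rad) and "tvec" (3), from world to camera coordinates, as OpenCV has them. Camera axes: x right, y down, z forward; pixel columns grow to the right and rows downward; lengths in m; the calibration is good to about 2 mm. A picture is of the moment at which its call begins. calibration takes no time and is no camera call.
- order.hand_in(): hands the job in, once; it reports no verdict.
The state is a dict: "clock": time; "joint_pos": joint angles; "joint_velocities": joint speeds; "tau": joint torques, N m; "position": TCP position; "ee_rot": TCP orientation; "ft_force": force on the tool from outside, world axes, zero at the start; "torque": the same for the moment, N m; "grip_width": opening from 0.0 (shut) to 1.0 (fully open).
Only numpy, scipy, OpenCV 4.12 (cv2) and the standard library are available. Lean on these libraries where they do the work, as an engineer would, in place of code of your own. Each camera call takes 0.05 s, during which the arm holds its last target. There are 200 camera calls.

## Working session

There is one attempt and no reset: what is moved stays moved. The work goes in short steps, Python scripts to look and compute and a tool call to move; the robot and the scene stay as the last step left them, time stands still between calls to the robot, and variables do not carry over. Pictures are saved under pics/ and viewed, about 8 in all and at most 12, crops included, and the job is handed in when it is done.

Besides the shell and the picture viewer there is one more tool, called after "Call:" by a JSON object that holds its "fn" and its "kwargs". servo_tool: Moves the arm, as the interface text tells. Its arguments: {"type":"object","properties":{"deltas":{"type":"array"},"force":{"type":"number"}},"required":["deltas"]}

```bash
mkdir -p pics; ls
python3 - <<'E'
from workcell import telemetry, eyes
import cv2, numpy as np
print(telemetry.get_obs())
for n in ("scene","top"):
    p,d=eyes.camera(n); cv2.imwrite(f"pics/{n}0.png",p); np.save(f"pics/{n}0.npy",d)
    c=eyes.calibration(n); print(c)
    R=cv2.Rodrigues(np.array(c["rvec"]))[0]; print("cam pos",-R.T@np.array(c["tvec"]).ravel())
E
```

```text
pics
{'clock': 0.0, 'joint_pos': array([-1.34659936,  0.33290586, -0.06466878,  1.4609196 ,  0.02159259,
        1.34987456, -0.08851113]), 'joint_velocities': array([ 0.00046763,  0.00144426, -0.00079343,  0.00078553, -0.00115769,
       -0.00033516,  0.00055865]), 'tau': array([-7.30122756e-04, -6.25438857e+01,  4.87172522e-02, -3.91606843e+01,
        1.61314703e-02,  9.87664273e-03, -4.09017119e-06]), 'position': array([0.15261931, 0.60571028, 0.23050498]), 'ee_rot': array([ 7.88771103e-01,  6.14686626e-01, -5.36154524e-04,  4.59658017e-04]), 'ft_force': array([0.05602288, 0.01861547, 0.19070995]), 'torque': array([0.01481463, 0.01345136, 0.0023047 ]), 'grip_width': 1.0023247706447391}
{'fx': 498.7126170686604, 'fy': 498.7126170686604, 'cx': 322.90363738452373, 'cy': 231.1685435084981, 'rvec': array([ 1.86061736,  1.55095266, -0.71108862]), 'tvec': array([-0.04091587, -0.31798482,  1.57247547])}
cam pos [ 1.36830794 -0.17774273  0.81951721]
{'fx': 507.3640488740592, 'fy': 507.3640488740592, 'cx': 317.138262885448, 'cy': 230.60031382974313, 'rvec': array([ 2.17060757, -2.16388575,  0.10563722]), 'tvec': array([-0.06486298,  0.60501085,  1.27907434])}
cam pos [ 0.47235919 -0.06870351  1.33357906]
```

View pics/scene0.png

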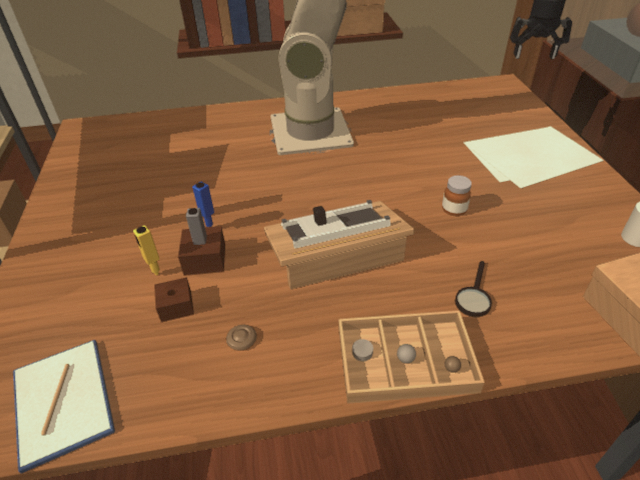

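View pics/top0.png

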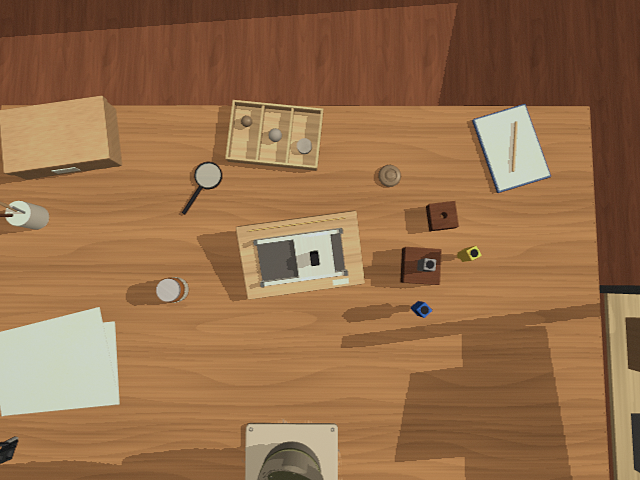

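Scene view: the cradle is mid-table at px (340,240). The larger stand, holding the grey gauge, is at (203,245). The top view shows the cradle at (300,255), the black grip at (314,258), the gauge disc at (429,265), the jar at (171,290), the magnifier at (208,175) and the fossil at (390,175). Next I'll measure positions.

```bash
cat > h.py <<'E'
import cv2, numpy as np
from scipy.spatial.transform import Rotation as Rn
from workcell import telemetry, eyes
def cal(n):
    c=eyes.calibration(n); K=np.array([[c["fx"],0,c["cx"]],[0,c["fy"],c["cy"]],[0,0,1]])
    return K,cv2.Rodrigues(np.array(c["rvec"]))[0],np.array(c["tvec"]).ravel()
def cloud(n,d):
    K,R,t=cal(n); v,u=np.mgrid[0:480,0:640]
    P=np.stack([(u-K[0,2])/K[0,0]*d,(v-K[1,2])/K[1,1]*d,d],-1)
    return (P-t)@R
def ray(n,u,v):
    K,R,t=cal(n); return -R.T@t, R.T@np.array([(u-K[0,2])/K[0,0],(v-K[1,2])/K[1,1],1])
def onplane(n,u,v,z):
    o,r=ray(n,u,v); return o+r*(z-o[2])/r[2]
def proj(n,P):
    K,R,t=cal(n); q=K@(R@np.asarray(P)+t); return q[:2]/q[2]
def tri(n1,a,n2,b):
    (o1,r1),(o2,r2)=ray(n1,*a),ray(n2,*b)
    s=np.linalg.lstsq(np.stack([r1,-r2],1),o2-o1,rcond=None)[0]
    p,q=o1+s[0]*r1,o2+s[1]*r2; return (p+q)/2,np.linalg.norm(p-q)
E
python3 - <<'E'
from h import *
p=cv2.imread("pics/top0.png"); d=np.load("pics/top0.npy"); W=cloud("top",d)
def roi(m,u0,u1,v0,v1):
    o=np.zeros_like(m); o[v0:v1,u0:u1]=m[v0:v1,u0:u1]; return o
print("table z",np.median(W[300:340,240:330,2]))
for nm,zl,zh,b in (("cradle",.03,.12,(215,385,195,315)),("stand",.05,.07,(385,450,235,300)),("gaugetop",.13,.16,(410,450,245,285)),("jar",.07,.1,(130,210,265,315))):
    m=roi((W[...,2]>zl)&(W[...,2]<zh)&(d>0),*b); k,l,s,_=cv2.connectedComponentsWithStats(m.astype(np.uint8)); i=1+s[1:,4].argmax()
    P=W[l==i]; r=cv2.minAreaRect((P[:,:2]*1000).astype(np.float32)); print(nm,r,"zmed",np.median(P[:,2]),"n",len(P), P[:,2].min(),P[:,2].max())
# grips/black pixels
g=p.max(2)
for nm,b,z in (("grip",(303,325,246,270),.12),("disc",(420,440,255,275),.147)):
    m=roi((g<45),*b); v,u=np.nonzero(m); print(nm,u.mean(),v.mean(),len(u),np.ptp(u),np.ptp(v),"zdepth",np.median(W[m][:,2]),onplane("top",u.mean(),v.mean(),z))
big=np.hstack([cv2.resize(p[205:305,230:450],None,fx=3.6,fy=3.6,interpolation=cv2.INTER_CUBIC)])
s=cv2.imread("pics/scene0.png")[175:285,130:420]
cv2.imwrite("pics/c1.png",np.vstack([big[:360,:790],cv2.resize(s,(632,240),interpolation=cv2.INTER_CUBIC)[:, :].copy() if 0 else cv2.copyMakeBorder(cv2.resize(s,(632,240)),0,0,0,158,cv2.BORDER_CONSTANT)]))
E
```

```text
table z -0.0001244300396979657
cradle ((540.8070068359375, -22.712997436523438), (183.83287048339844, 300.7619323730469), 7.884618759155273) zmed 0.07726518934745731 n 8839 0.032513263401179646 0.11991226955531076
stand ((515.8428344726562, -327.1512451171875), (91.4031753540039, 89.85530853271484), 86.28753662109375) zmed 0.05977865293024409 n 1089 0.05047851029255166 0.06960448809026626
gaugetop ((515.7247314453125, -326.62298583984375), (28.414037704467773, 28.806283950805664), 83.55127716064453) zmed 0.14492629922150443 n 157 0.13038324801790843 0.15165938656386052
jar ((453.1758728027344, 301.5281066894531), (54.5799560546875, 54.71004104614258), 7.455474853515625) zmed 0.08481099016474174 n 439 0.07246607571362117 0.09162298052049749
grip 314.04587155963304 258.07339449541286 109 8 14 zdepth 0.11772829898429146 [ 0.53004184 -0.05620216  0.12      ]
disc 429.0217391304348 264.5869565217391 46 10 9 zdepth 0.1456120013655429 [ 0.51440415 -0.32476672  0.147     ]
```

View pics/c1.png

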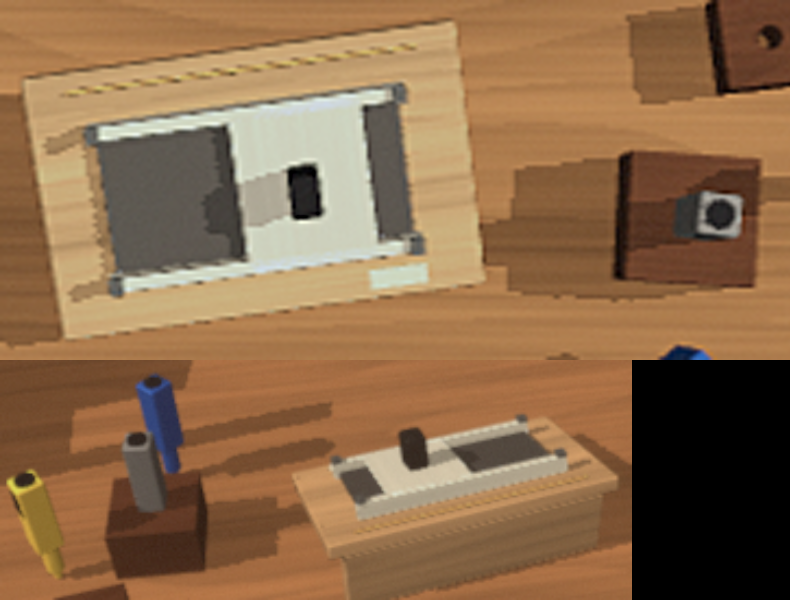

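Add to h.py:
```python
def go(target, az=None):
    """print remaining shift in tool axes (cm) and turn to bring tool x to azimuth az (deg)"""
    o=telemetry.get_obs(); R=Rn.from_quat(o["ee_rot"]).as_matrix()
    x=np.degrees(np.arctan2(R[1,0],R[0,0]))
    print("t",round(o["clock"],2),"pos",o["position"].round(4),"F",o["ft_force"].round(2),"grip",round(o["grip_width"],3),"q",o["joint_pos"].round(3))
    print("xaz",x.round(2),"toolz",R[:,2].round(3),"tool delta cm",(100*R.T@(np.array(target)-o["position"])).round(2))
    if az is not None: print("turn",np.radians((x-az+90)%180-90).round(3))
```

```text
(no output)
```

Call:
{"fn": "servo_tool", "kwargs": {"deltas": [[[0,0,0],-0.1,8.54],[[0,0,0],-0.1,8.54],[[0,0,0],-0.1,8.54],[[0,0,0],-0.09,8.54]], "force": 30}}

```text
clock: 0.43
position: [0.1523, 0.6048, 0.2286]
ee_rot: [0.65, 0.76, -0.002, 0.001]
ft_force: [0.3, -0.5, 0.3]
grip_width: 0.997
```

```bash
python3 -c "
from h import *
go([.536,-.055,.2],97.8)"
```

```text
t 0.43 pos [0.1523 0.6048 0.2286] F [ 0.32 -0.54  0.28] grip 0.997 q [-1.305  0.337 -0.119  1.46   0.04   1.352  0.301]
xaz 98.95 toolz [-0.001 -0.005 -1.   ] tool delta cm [-71.14  27.64   3.15]
turn 0.02
```

Call:
{"fn": "servo_tool", "kwargs": {"deltas": [[[-3.6,1.4,0],0.02,8.54],[[-3.6,1.4,0],0,8.54],[[-3.6,1.4,0],0,8.54],[[-3.6,1.4,0],0,8.54],[[-3.6,1.4,0],0,8.54],[[-3.6,1.4,0],0,8.54],[[-3.6,1.4,0],0,8.54],[[-3.6,1.4,0],0,8.54],[[-3.6,1.4,0],0,8.54],[[-3.6,1.4,0],0,8.54],[[-3.6,1.4,0],0,8.54],[[-3.6,1.4,0],0,8.54]]}}

```text
clock: 1.43
position: [0.3824, 0.1878, 0.2237]
ee_rot: [0.65, 0.76, -0.006, -0.0]
ft_force: [1.0, 0.8, 0.1]
grip_width: 0.997
```

```bash
python3 -c "
from h import *
go([.536,-.055,.2],97.8)"
```

```text
t 1.43 pos [0.3824 0.1878 0.2237] F [0.98 0.77 0.06] grip 0.997 q [-0.832 -0.113  0.249  1.963  0.032  1.301  1.134]
xaz 98.98 toolz [-0.009 -0.009 -1.   ] tool delta cm [-26.37  11.4    2.45]
turn 0.021
```

Call:
{"fn": "servo_tool", "kwargs": {"deltas": [[[-3.3,1.4,0.2],0.02,8.54],[[-3.3,1.4,0.2],0,8.54],[[-3.3,1.4,0.2],0,8.54],[[-3.3,1.4,0.2],0,8.54],[[-3.3,1.4,0.2],0,8.54],[[-3.3,1.4,0.2],0,8.54],[[-3,1.2,0.2],0,8.54],[[-2,1,0.2],0,8.54],[[0,0,0],0,8.54]]}}

```text
clock: 2.18
position: [0.5261, -0.0657, 0.2077]
ee_rot: [0.661, 0.75, -0.007, 0.001]
ft_force: [0.5, 0.1, -0.0]
grip_width: 0.999
```

```bash
python3 -c "
from h import *
go([.536,-.055,.15],97.8)
p,d=eyes.camera('top'); cv2.imwrite('pics/t2.png',p)
s,d=eyes.camera('scene'); cv2.imwrite('pics/s2.png',s)
cv2.imwrite('pics/c2.png',np.hstack([cv2.resize(p[190:310,230:370],(400,343)),cv2.resize(s[130:290,240:427],(400,343))]))"
```

```text
t 2.18 pos [ 0.5261 -0.0657  0.2077] F [ 0.46  0.11 -0.02] grip 0.999 q [-0.519  0.148  0.608  1.768 -0.076  1.259  1.806]
xaz 97.26 toolz [-0.007 -0.011 -1.   ] tool delta cm [1.   1.17 5.75]
turn -0.009
```

View pics/c2.png

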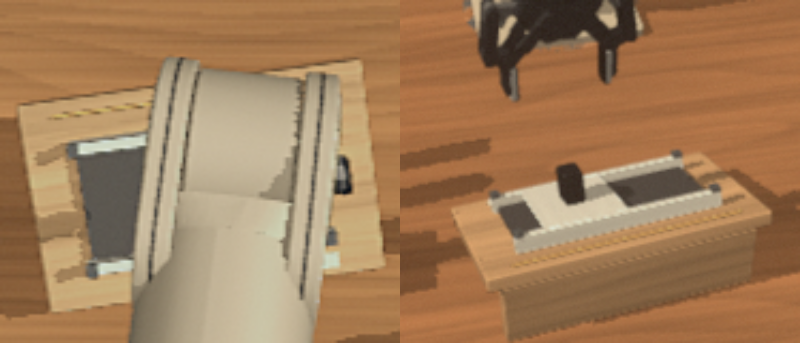

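The arm is over the grip, and the jaws straddle it in y. Next is the descent.

Call:
{"fn": "servo_tool", "kwargs": {"deltas": [[[0.5,0.6,1.5],0,8.54],[[0.5,0.6,2],0,8.54],[[0,0,2],0,8.54],[[0,0,2],0,8.54],[[0,0,1.0],0,8.54],[[0,0,0],0,8.54]]}}

```text
clock: 2.78
position: [0.5336, -0.0414, 0.1202]
ee_rot: [0.656, 0.755, -0.004, -0.002]
ft_force: [0.1, -0.3, 0.9]
grip_width: 1.002
```

```bash
python3 -c "
from h import *
go([.537,-.055,.096],97.8)"
```

```text
t 2.78 pos [ 0.5336 -0.0414  0.1202] F [ 0.12 -0.34  0.93] grip 1.002 q [-0.513  0.255  0.576  1.855 -0.151  1.084  1.831]
xaz 97.99 toolz [-0.008 -0.004 -1.   ] tool delta cm [-1.38  0.16  2.42]
turn 0.003
```

Call:
{"fn": "servo_tool", "kwargs": {"deltas": [[[-0.6,0.1,0.5],0,8.54],[[-0.6,0.1,0.8],0,8.54],[[0,0,0.6],0,8.54],[[0,0,0],0,8.54]]}}

```text
clock: 3.12
position: [0.5383, -0.0521, 0.1021]
ee_rot: [0.655, 0.756, -0.002, -0.001]
ft_force: [-0.0, 0.2, -0.1]
grip_width: 1.0
```

```bash
python3 -c "
from h import *
go([.537,-.055,.096],97.8)"
```

```text
t 3.12 pos [ 0.5383 -0.0521  0.1021] F [-0.    0.17 -0.11] grip 1.0 q [-0.485  0.29   0.575  1.86  -0.178  1.048  1.874]
xaz 98.17 toolz [-0.005 -0.002 -1.   ] tool delta cm [-0.27 -0.17  0.61]
turn 0.006
```

Call:
{"fn": "servo_tool", "kwargs": {"deltas": [[[-0.2,-0.1,0.5],0,8.54],[[0,0,0.1],0,1.5],[[0,0,0],0,1.5],[[0,0,0],0,1.5],[[0,0,0],0,1.5],[[0,0,0],0,1.5],[[0,0,0],0,1.5]], "force": 25}}

```text
clock: 3.7
position: [0.5384, -0.0552, 0.097]
ee_rot: [0.656, 0.755, -0.002, -0.0]
ft_force: [0.2, -1.1, -1.4]
grip_width: 0.25
```

```bash
python3 -c "
from h import *
go([.537,-.055,.096],97.8)"
```

```text
t 3.7 pos [ 0.5384 -0.0552  0.097 ] F [ 0.22 -1.06 -1.4 ] grip 0.25 q [-0.479  0.297  0.575  1.865 -0.183  1.036  1.882]
xaz 98.08 toolz [-0.003 -0.002 -1.   ] tool delta cm [ 0.04 -0.13  0.1 ]
turn 0.005
```

Call:
{"fn": "servo_tool", "kwargs": {"deltas": [[[1,0,0],0,1.5],[[1,0,0],0,1.5],[[1,0,0],0,1.5],[[1,0,0],0,1.5],[[1,0,0],0,1.5],[[1,0,0],0,1.5],[[0,0,0],0,1.5]]}}

```text
clock: 4.28
position: [0.5294, 0.0096, 0.097]
ee_rot: [0.655, 0.755, -0.002, 0.0]
ft_force: [0.5, 1.2, -1.8]
grip_width: 0.255
```

```bash
python3 -c "
from h import *
a=np.radians(97.8)
go([.5384+.081*np.cos(a),-.0552+.081*np.sin(a),.097],97.8)"
```

```text
t 4.28 pos [0.5294 0.0096 0.097 ] F [ 0.52  1.19 -1.84] grip 0.255 q [-0.583  0.265  0.545  1.894 -0.156  1.027  1.739]
xaz 98.1 toolz [-0.002 -0.003 -1.   ] tool delta cm [ 1.56  0.02 -0.01]
turn 0.005
```

Call:
{"fn": "servo_tool", "kwargs": {"deltas": [[[0.6,0,0],0,1.5],[[0.5,0,0],0,1.5],[[0.3,0,0],0,1.5],[[0.3,0,0],0,1.5],[[0.3,0,0],0,1.5]]}}

```text
clock: 4.7
position: [0.527, 0.0265, 0.097]
ee_rot: [0.656, 0.754, -0.003, 0.003]
ft_force: [4.3, -17.2, -3.5]
grip_width: 0.25
```

Call:
{"fn": "servo_tool", "kwargs": {"deltas": [[[0.4,0,0],0,1.5],[[0.4,0,0],0,1.5],[[0.4,0,0],0,1.5]]}}

```text
clock: 4.95
position: [0.5271, 0.0263, 0.097]
ee_rot: [0.66, 0.751, -0.007, 0.009]
ft_force: [6.6, -16.2, -5.3]
grip_width: 0.251
```

```bash
python3 -c "
from h import *
a=np.radians(97.8)
go([.5384+.081*np.cos(a),-.0552+.081*np.sin(a),.097],97.8)"
```

```text
t 4.95 pos [0.5271 0.0263 0.097 ] F [  6.64 -16.25  -5.34] grip 0.251 q [-0.626  0.257  0.54   1.902 -0.127  1.02   1.665]
xaz 97.36 toolz [ 0.004 -0.022 -1.   ] tool delta cm [-0.13  0.02  0.  ]
turn -0.008
```

Call:
{"fn": "servo_tool", "kwargs": {"deltas": [[[0,0,0],0,8.54],[[0,0,0],0,8.54],[[0,0,0],0,8.54],[[0,0,0],0,8.54],[[0,0,0],0,8.54],[[0,0,-2],0,8.54],[[0,0,-3],0,8.54],[[0,0,-3],0,8.54],[[0,0,-3],0,8.54],[[0,0,-2],0,8.54]]}}

```text
clock: 5.78
position: [0.5228, 0.0299, 0.2271]
ee_rot: [0.66, 0.751, -0.012, 0.005]
ft_force: [0.3, 0.3, 0.3]
grip_width: 0.999
```

```bash
python3 -c "
from h import *
go([.5154,-.3265,.23],87)"
```

```text
t 5.78 pos [0.5228 0.0299 0.2271] F [0.29 0.27 0.28] grip 0.999 q [-0.67   0.115  0.556  1.753 -0.038  1.301  1.592]
xaz 97.36 toolz [-0.007 -0.025 -1.   ] tool delta cm [-35.25  -5.29   0.59]
turn 0.181
```

Call:
{"fn": "servo_tool", "kwargs": {"deltas": [[[0,0,0],0.1,8.54],[[0,0,0],0.1,8.54],[[-3.3,0.15,0],0,8.54],[[-3.3,0.15,0],0,8.54],[[-3.3,0.15,0],0,8.54],[[-3.3,0.15,0],0,8.54],[[-3.3,0.15,0],0,8.54],[[-3.3,0.15,0],0,8.54],[[-3.3,0.15,0],0,8.54],[[-3.3,0.15,0],0,8.54],[[-3,0.15,0],0,8.54],[[-2,0.15,0],0,8.54]]}}

```text
clock: 6.78
position: [0.5186, -0.2849, 0.2408]
ee_rot: [0.729, 0.685, -0.002, 0.008]
ft_force: [0.3, -0.8, 0.4]
grip_width: 0.997
```

```bash
python3 -c "
from h import *
go([.5155,-.326,.2],86.3)
p,d=eyes.camera('top'); cv2.imwrite('pics/t3.png',p); np.save('pics/t3.npy',d)
s,d=eyes.camera('scene'); cv2.imwrite('pics/s3.png',s)
cv2.imwrite('pics/c3.png',np.hstack([cv2.resize(p[190:310,230:450],(400,218)),cv2.resize(s[130:290,110:420],(400,218))]))"
```

```text
t 6.78 pos [ 0.5186 -0.2849  0.2408] F [ 0.31 -0.83  0.41] grip 0.997 q [-0.223  0.296  0.792  1.587 -0.206  1.335  2.102]
xaz 86.44 toolz [ 0.007 -0.014 -1.   ] tool delta cm [-4.06 -0.08  4.14]
turn 0.003
```

View pics/c3.png

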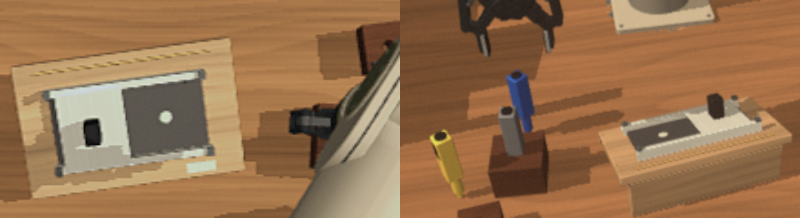

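The cover is at its stop. The dot is uncovered at about px (321,255) in the top view and (313,228) in the scene view. I'll measure it while approaching the gauge.

Run:
```python
from h import *
def dot(f,b):
    p=cv2.imread(f); u0,u1,v0,v1=b; m=np.zeros(p.shape[:2],np.uint8); m[v0:v1,u0:u1]=(p.min(2)[v0:v1,u0:u1]>120)
    k,l,s,c=cv2.connectedComponentsWithStats(m)
    for i in range(1,k): print(f,s[i],c[i].round(2))
    return c[1+s[1:,4].argmax()]
a=dot("pics/t3.png",(310,334,243,266)); b=dot("pics/s3.png",(300,326,220,237))
print(tri("top",a,"scene",b), onplane("top",*a,.075), onplane("scene",*b,.075))
W=cloud("top",np.load("pics/t3.npy"))
p=cv2.imread("pics/t3.png"); m=np.zeros((480,640),bool); m[230:285,296:348]=True
m&=(p.max(2)<110)&(p.max(2)>50)
P=W[m]; c=np.median(P,0); 
for _ in range(4):
    n=np.linalg.svd(P-P.mean(0),full_matrices=False)[2][2]; r=(P-P.mean(0))@n; P=P[abs(r)<.004]
n*=np.sign(n[2]); print("n",n,"tilt",np.degrees(np.arccos(n[2])),"yaw",np.degrees(np.arctan2(-n[1],-n[0])),len(P))
print("depth dot",np.median(W[int(a[1])-2:int(a[1])+3,int(a[0])-2:int(a[0])+3].reshape(-1,3),0))
```

```text
pics/t3.png [318 251   7   7  39] [320.85 254.  ]
pics/s3.png [300 220  12   3  23] [304.22 220.61]
pics/s3.png [310 227   7   4  20] [313.35 228.3 ]
pics/s3.png [305 232  21   5  60] [317.88 234.73]
(array([ 0.54405914, -0.06790353,  0.05557543]), np.float64(0.009550725345061156)) [ 0.54233905 -0.07257609  0.075     ] [ 0.56561773 -0.06608126  0.075     ]
n [-0.80998815 -0.10661213  0.57667412] tilt 54.78304336651273 yaw 7.498273104807707 107
depth dot [ 0.54234055 -0.07047826  0.07422726]
```

Call:
{"fn": "servo_tool", "kwargs": {"deltas": [[[-2,0,1],0,8.54],[[-1.2,0,1],0,8.54],[[0,0,1],0,8.54],[[0,0,0],0,8.54]]}}

```text
clock: 7.22
position: [0.5176, -0.3169, 0.2098]
ee_rot: [0.729, 0.684, -0.002, 0.007]
ft_force: [-0.4, -0.2, -0.7]
grip_width: 0.998
```

```bash
python3 -c "
from h import *
go([.5155,-.326,.2],86.3)"
```

```text
t 7.22 pos [ 0.5176 -0.3169  0.2098] F [-0.42 -0.17 -0.67] grip 0.998 q [-0.15   0.361  0.787  1.59  -0.256  1.287  2.182]
xaz 86.38 toolz [ 0.007 -0.013 -1.   ] tool delta cm [-0.91 -0.16  0.99]
turn 0.001
```

Call:
{"fn": "servo_tool", "kwargs": {"deltas": [[[-0.4,-0.1,1],0,8.54],[[-0.3,-0.1,2],0,8.54],[[0,0,2],0,8.54],[[0,0,2],0,8.54],[[0,0,2],0,8.54],[[0,0,1],0,8.54],[[0,0,0.4],0,8.54],[[0,0,0],0,8.54]]}}

```text
clock: 7.88
position: [0.5198, -0.3165, 0.1007]
ee_rot: [0.725, 0.688, 0.001, 0.007]
ft_force: [0.8, -1.0, 0.8]
grip_width: 1.0
```

```bash
python3 -c "
from h import *
go([.5155,-.326,.096],86.3)
a=proj('scene',[.5423,-.0726,.075]); print('dot proj scene',a)
for z in (.065,.07,.075): print(onplane('scene',313.35,228.3,z),onplane('top',320.85,254,z))
print(tri('top',(320.85,254),'scene',(313.35,228.3)))"
```

```text
t 7.88 pos [ 0.5198 -0.3165  0.1007] F [ 0.81 -0.99  0.77] grip 1.0 q [-0.101  0.47   0.731  1.703 -0.346  1.088  2.253]
xaz 87.01 toolz [ 0.01  -0.009 -1.   ] tool delta cm [-0.97 -0.38  0.47]
turn 0.012
dot proj scene [313.31182568 228.19726751]
[ 0.53156746 -0.07115746  0.065     ] [ 0.54289511 -0.07261648  0.065     ]
[ 0.53711233 -0.07186378  0.07      ] [ 0.54261709 -0.07260105  0.07      ]
[ 0.5426572  -0.07257009  0.075     ] [ 0.54233908 -0.07258563  0.075     ]
(array([ 0.54235732, -0.07255939,  0.07473251]), np.float64(5.4551732985628004e-05))
```

Call:
{"fn": "servo_tool", "kwargs": {"deltas": [[[-0.6,-0.2,0.3],0.01,8.54],[[-0.5,-0.2,0.2],0,8.54],[[0,0,0],0,8.54],[[0,0,0],0,8.54]]}}

```text
clock: 8.22
position: [0.5164, -0.3286, 0.0982]
ee_rot: [0.729, 0.685, 0.001, 0.009]
ft_force: [-0.3, -0.5, 0.3]
grip_width: 0.991
```

```bash
python3 -c "
from h import *
go([.5155,-.326,.096],86.3)"
```

```text
t 8.22 pos [ 0.5164 -0.3286  0.0982] F [-0.28 -0.46  0.32] grip 0.991 q [-0.079  0.479  0.732  1.699 -0.355  1.083  2.269]
xaz 86.43 toolz [ 0.014 -0.011 -1.   ] tool delta cm [ 0.26 -0.11  0.22]
turn 0.002
```

Call:
{"fn": "servo_tool", "kwargs": {"deltas": [[[0.2,-0.1,0],0,4],[[0,0,0],0,2],[[0,0,0],0,2],[[0,0,0],0,2],[[0,0,0],0,2],[[0,0,0],0,2]], "force": 40}}

```text
clock: 8.72
position: [0.5162, -0.3271, 0.1002]
ee_rot: [0.729, 0.685, 0.002, 0.01]
ft_force: [-1.1, -0.2, -1.0]
grip_width: 0.331
```

```bash
python3 -c "
from h import *
go([.5155,-.326,.2],86.3)"
```

```text
t 8.72 pos [ 0.5162 -0.3271  0.1002] F [-1.14 -0.19 -0.96] grip 0.331 q [-0.084  0.472  0.734  1.703 -0.352  1.081  2.266]
xaz 86.4 toolz [ 0.017 -0.011 -1.   ] tool delta cm [-0.    0.1  -9.98]
turn 0.002
```

Call:
{"fn": "servo_tool", "kwargs": {"deltas": [[[0,0,-1],0,2],[[0,0,-2],0,2],[[0,0,-3],0,2],[[0,0,-3],0,2],[[0,0,-3],0,2],[[0,0,-3],0,2],[[0,0,-3],0,2],[[0,0,-2],0,2],[[0,0,0],0,2]]}}

```text
clock: 9.47
position: [0.51, -0.3237, 0.3111]
ee_rot: [0.73, 0.684, 0.0, 0.008]
ft_force: [-0.2, -0.8, -1.5]
grip_width: 0.329
```

```bash
python3 -c "
from h import *
go([.75,.10,.32],97.8)"
```

```text
t 9.47 pos [ 0.51   -0.3237  0.3111] F [-0.22 -0.76 -1.47] grip 0.329 q [-0.152  0.3    0.819  1.441 -0.217  1.479  2.167]
xaz 86.29 toolz [ 0.011 -0.011 -1.   ] tool delta cm [43.83 21.22 -1.07]
turn -0.201
```

Call:
{"fn": "servo_tool", "kwargs": {"deltas": [[[0,0,0],-0.1,2],[[0,0,0],-0.1,2],[[3.2,2.4,0],0,2],[[3.2,2.4,0],0,2],[[3.2,2.4,0],0,2],[[3.2,2.4,0],0,2],[[3.2,2.4,0],0,2],[[3.2,2.4,0],0,2],[[3.2,2.4,0],0,2],[[3.2,2.4,0],0,2],[[3.2,2.4,0],0,2],[[3.2,2.4,0],0,2]]}}

```text
clock: 10.47
position: [0.7022, 0.0269, 0.3079]
ee_rot: [0.662, 0.749, -0.003, 0.007]
ft_force: [0.6, -1.0, -1.3]
grip_width: 0.327
```

```bash
python3 -c "
from h import *
go([.8,.10,.32],97.8)"
```

```text
t 10.47 pos [0.7022 0.0269 0.3079] F [ 0.59 -1.04 -1.32] grip 0.327 q [-0.489  0.536  0.628  1.123 -0.291  1.563  1.762]
xaz 97.04 toolz [ 0.007 -0.014 -1.   ] tool delta cm [ 6.04 10.6  -1.25]
turn -0.013
```

Call:
{"fn": "servo_tool", "kwargs": {"deltas": [[[2,2,0],0,2],[[2,2,0],0,2],[[1.5,2,0],0,2],[[0,2,0],0,2],[[0,1.5,0],0,2],[[0,1.5,0],0,2],[[0,1.5,0],0,2],[[0,0,0],0,2]]}}

```text
clock: 11.13
position: [0.8228, 0.1187, 0.2946]
ee_rot: [0.656, 0.755, -0.007, 0.0]
ft_force: [-0.6, -0.3, -3.9]
grip_width: 0.332
```

```bash
python3 -c "
from h import *
go([.9,.12,.32],97.8)"
```

```text
t 11.13 pos [0.8228 0.1187 0.2946] F [-0.56 -0.31 -3.93] grip 0.332 q [-0.339  0.942  0.56   0.468 -0.445  1.797  1.622]
xaz 98.04 toolz [-0.008 -0.011 -1.   ] tool delta cm [-0.98  7.64 -2.6 ]
turn 0.004
```

Call:
{"fn": "servo_tool", "kwargs": {"deltas": [[[0,0.6,-0.3],0,2],[[0,0.6,-0.3],0,2],[[0,0.6,-0.3],0,2],[[0,0.6,0],0,2],[[0,0.6,0],0,2]]}}

```text
clock: 11.55
position: [0.8442, 0.1195, 0.2923]
ee_rot: [0.658, 0.753, -0.009, -0.002]
ft_force: [0.1, -0.8, -0.9]
grip_width: 0.324
```

```bash
python3 -c "
from h import *
go([.9,.12,.32],97.8)"
```

```text
t 11.55 pos [0.8442 0.1195 0.2923] F [ 0.08 -0.81 -0.91] grip 0.324 q [-0.249  1.103  0.669  0.164 -0.617  1.924  1.566]
xaz 97.72 toolz [-0.015 -0.011 -1.   ] tool delta cm [-0.73  5.48 -2.86]
turn -0.001
```

Call:
{"fn": "servo_tool", "kwargs": {"deltas": [[[0,0,0],0,2]]}}

```text
clock: 11.63
position: [0.8443, 0.1188, 0.2907]
ee_rot: [0.658, 0.753, -0.01, -0.002]
ft_force: [-0.4, -0.6, -0.8]
grip_width: 0.327
```

```bash
python3 -c "
from h import *
go([.9,.12,.32],97.8)"
```

```text
t 11.63 pos [0.8443 0.1188 0.2907] F [-0.41 -0.64 -0.79] grip 0.327 q [-0.25   1.105  0.673  0.166 -0.62   1.924  1.567]
xaz 97.64 toolz [-0.017 -0.012 -1.   ] tool delta cm [-0.65  5.48 -3.03]
turn -0.003
```

Call:
{"fn": "servo_tool", "kwargs": {"deltas": [[[0,0.6,-0.4],0,2]]}}

```text
clock: 11.72
position: [0.8452, 0.118, 0.2914]
ee_rot: [0.659, 0.752, -0.009, -0.001]
ft_force: [0.3, 0.9, -1.8]
grip_width: 0.33
```

```bash
python3 -c "
from h import *
go([.9,.12,.32],97.8)"
```

```text
t 11.72 pos [0.8452 0.118  0.2914] F [ 0.25  0.86 -1.75] grip 0.33 q [-0.252  1.109  0.738  0.164 -0.681  1.924  1.571]
xaz 97.54 toolz [-0.014 -0.013 -1.   ] tool delta cm [-0.55  5.41 -2.93]
turn -0.005
```

Call:
{"fn": "servo_tool", "kwargs": {"deltas": [[[0,2.5,0],0,2],[[0,2.5,0],0,2]]}}

```text
clock: 11.88
position: [0.8608, 0.1205, 0.2809]
ee_rot: [0.659, 0.752, 0.004, 0.008]
ft_force: [1.0, 0.1, -1.5]
grip_width: 0.326
```

```bash
python3 -c "
from h import *
go([.9,.12,.32],97.8)"
```

```text
t 11.88 pos [0.8608 0.1205 0.2809] F [ 0.97  0.13 -1.55] grip 0.326 q [-0.261  1.146  1.039  0.163 -0.976  1.892  1.593]
xaz 97.56 toolz [ 0.017 -0.006 -1.   ] tool delta cm [-0.59  3.94 -3.84]
turn -0.004
```

Call:
{"fn": "servo_tool", "kwargs": {"deltas": [[[0,2.5,-0.5],0,2],[[0,2.5,-0.5],0,2]]}}

```text
clock: 12.05
position: [0.8751, 0.1217, 0.2773]
ee_rot: [0.659, 0.751, 0.017, 0.021]
ft_force: [0.7, -0.2, -1.8]
grip_width: 0.328
```

```bash
python3 -c "
from h import *
go([.9,.12,.32],97.8)"
```

```text
t 12.05 pos [0.8751 0.1217 0.2773] F [ 0.71 -0.15 -1.79] grip 0.328 q [-0.263  1.164  1.188  0.163 -1.121  1.859  1.601]
xaz 97.47 toolz [ 0.054 -0.002 -0.999] tool delta cm [-0.53  2.67 -4.13]
turn -0.006
```

Call:
{"fn": "servo_tool", "kwargs": {"deltas": [[[0,2.5,-0.8],0,2],[[0,2.5,-0.8],0,2]]}}

```text
clock: 12.22
position: [0.8871, 0.1221, 0.2809]
ee_rot: [0.659, 0.75, 0.03, 0.034]
ft_force: [0.2, -0.3, -2.2]
grip_width: 0.33
```

```bash
python3 -c "
from h import *
go([.9,.12,.32],97.8)"
```

```text
t 12.22 pos [0.8871 0.1221 0.2809] F [ 0.21 -0.34 -2.18] grip 0.33 q [-0.263  1.166  1.242  0.163 -1.173  1.827  1.603]
xaz 97.35 toolz [ 0.092  0.    -0.996] tool delta cm [-0.42  1.6  -3.78]
turn -0.008
```

Call:
{"fn": "servo_tool", "kwargs": {"deltas": [[[0.5,2.5,-0.8],0,2],[[0.5,2.5,-0.8],0,2],[[0.5,2.5,-0.8],0,2],[[0.5,2.5,-0.8],0,2]]}}

```text
clock: 12.55
position: [0.9069, 0.1432, 0.2949]
ee_rot: [0.659, 0.748, 0.061, 0.06]
ft_force: [-0.1, 0.1, -2.0]
grip_width: 0.324
```

```bash
python3 -c "
from h import *
go([.9,.12,.32],97.8)"
```

```text
t 12.55 pos [0.9069 0.1432 0.2949] F [-0.13  0.11 -2.01] grip 0.324 q [-0.284  1.156  1.269  0.162 -1.197  1.761  1.58 ]
xaz 97.19 toolz [ 0.17   0.011 -0.985] tool delta cm [-2.24 -0.53 -2.62]
turn -0.011
```

Call:
{"fn": "servo_tool", "kwargs": {"deltas": [[[1.0,2.5,-0.8],0,2],[[1.0,2.5,-0.8],0,2],[[1.0,2.5,-0.8],0,2],[[1.0,2.5,-0.8],0,2],[[1.0,2.5,-0.8],0,2]]}}

```text
clock: 12.97
position: [0.9234, 0.1954, 0.3207]
ee_rot: [0.654, 0.744, 0.101, 0.091]
ft_force: [-1.5, 0.9, -2.2]
grip_width: 0.328
```

```bash
python3 -c "
from h import *
go([.9,.12,.32],97.8)"
```

```text
t 12.97 pos [0.9234 0.1954 0.3207] F [-1.53  0.92 -2.19] grip 0.328 q [-0.341  1.135  1.274  0.161 -1.192  1.681  1.528]
xaz 97.34 toolz [ 0.268  0.032 -0.963] tool delta cm [-7.18 -3.19 -0.8 ]
turn -0.008
```

Call:
{"fn": "servo_tool", "kwargs": {"deltas": [[[0.5,2.5,-0.8],0,2],[[0.5,2.5,-0.8],0,2],[[0,0,0],0,2]]}}

```text
clock: 13.22
position: [0.93, 0.2087, 0.336]
ee_rot: [0.65, 0.743, 0.119, 0.104]
ft_force: [-0.2, 1.0, -1.2]
grip_width: 0.326
```

```bash
cat >> h.py <<'E'
a=np.radians(7.8); N=np.array([-np.sin(np.radians(18))*np.cos(a),-np.sin(np.radians(18))*np.sin(a),np.cos(np.radians(18))])
S=np.array([.5424,-.0726,.0747])
def tcp(h, L=.090):
    """TCP for tip at h above the spot along the tool's axis, tip L ahead of TCP"""
    R=Rn.from_quat(telemetry.get_obs()["ee_rot"]).as_matrix(); return S+N*h-R[:,2]*L
def ang():
    R=Rn.from_quat(telemetry.get_obs()["ee_rot"]).as_matrix(); z=-R[:,2]
    print("off normal deg",np.degrees(np.arccos(z@N)).round(2),"want toolz",(-N).round(3))
E
python3 -c "
from h import *
ang(); go(tcp(.08),97.8)"
```

```text
off normal deg 0.16 want toolz [ 0.306  0.042 -0.951]
t 13.22 pos [0.93   0.2087 0.336 ] F [-0.23  0.97 -1.17] grip 0.326 q [-0.354  1.122  1.274  0.161 -1.19   1.65   1.521]
xaz 97.7 toolz [ 0.309  0.042 -0.95 ] tool delta cm [-22.7  -48.19  -5.33]
turn -0.002
```

Call:
{"fn": "servo_tool", "kwargs": {"deltas": [[[-1.5,-3.2,-0.4],0,2],[[-1.5,-3.2,-0.4],0,2],[[-1.5,-3.2,-0.4],0,2],[[-1.5,-3.2,-0.4],0,2],[[-1.5,-3.2,-0.4],0,2]]}}

```text
clock: 13.63
position: [0.8428, 0.1454, 0.3225]
ee_rot: [0.649, 0.742, 0.124, 0.11]
ft_force: [0.6, 0.3, 0.7]
grip_width: 0.329
```

```bash
python3 -c "
from h import *
ang(); go(tcp(.08),97.8)
s,d=eyes.camera('scene'); cv2.imwrite('pics/s4.png',s)"
```

```text
off normal deg 1.08 want toolz [ 0.306  0.042 -0.951]
t 13.63 pos [0.8428 0.1454 0.3225] F [0.62 0.34 0.67] grip 0.329 q [-0.78   0.885  1.298  0.983 -0.956  1.431  1.874]
xaz 97.62 toolz [ 0.324  0.041 -0.945] tool delta cm [-17.58 -38.83  -4.21]
turn -0.003
```

View pics/s4.png

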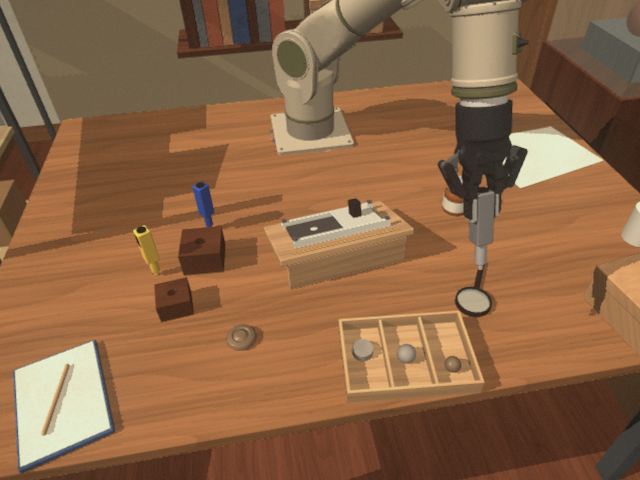

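The gauge is held and tilted at px (482,230), the elbow is out to the left and high, and the path to the cradle is free. Continuing back.

Call:
{"fn": "servo_tool", "kwargs": {"deltas": [[[-1.5,-3.2,-0.4],0,2],[[-1.5,-3.2,-0.4],0,2],[[-1.5,-3.2,-0.4],0,2],[[-1.5,-3.2,-0.4],0,2],[[-1.5,-3.2,-0.4],0,2]]}}

```text
clock: 14.1
position: [0.6834, 0.0442, 0.2756]
ee_rot: [0.656, 0.739, 0.116, 0.1]
ft_force: [0.1, -2.4, 1.1]
grip_width: 0.324
```

```bash
python3 -c "
from h import *
ang(); go(tcp(.08),97.8)"
```

```text
off normal deg 0.46 want toolz [ 0.306  0.042 -0.951]
t 14.1 pos [0.6834 0.0442 0.2756] F [ 0.11 -2.35  1.13] grip 0.324 q [-1.095  0.487  1.321  1.585 -0.601  1.162  1.985]
xaz 96.87 toolz [ 0.299  0.04  -0.953] tool delta cm [-10.01 -20.79  -2.52]
turn -0.016
```

Call:
{"fn": "servo_tool", "kwargs": {"deltas": [[[-1.4,-3,-0.4],0,2],[[-1.4,-3,-0.4],0,2],[[-1.4,-3,-0.4],0,2],[[-1.2,-2.5,-0.3],0,2],[[-0.8,-1.5,-0.2],0,2],[[0,0,0],0,2]]}}

```text
clock: 14.6
position: [0.574, -0.0274, 0.2524]
ee_rot: [0.662, 0.736, 0.114, 0.091]
ft_force: [0.6, -1.4, -1.7]
grip_width: 0.325
```

```bash
python3 -c "
from h import *
ang(); go(tcp(.08),97.8)"
```

```text
off normal deg 1.36 want toolz [ 0.306  0.042 -0.951]
t 14.6 pos [ 0.574  -0.0274  0.2524] F [ 0.59 -1.37 -1.74] grip 0.325 q [-1.317 -0.171  1.237  1.868  0.152  1.041  1.558]
xaz 96.21 toolz [ 0.284  0.047 -0.958] tool delta cm [-4.39 -8.75 -1.09]
turn -0.028
```

Call:
{"fn": "servo_tool", "kwargs": {"deltas": [[[-0.8,-1.5,-0.2],0,2],[[-0.8,-1.5,-0.2],0,2],[[-0.8,-1.5,-0.2],0,2]]}}

```text
clock: 14.85
position: [0.5305, -0.0548, 0.245]
ee_rot: [0.661, 0.736, 0.118, 0.088]
ft_force: [-0.9, 0.2, -2.5]
grip_width: 0.324
```

```bash
python3 -c "
from h import *
ang(); go(tcp(.08),97.8)"
```

```text
off normal deg 1.47 want toolz [ 0.306  0.042 -0.951]
t 14.85 pos [ 0.5305 -0.0548  0.245 ] F [-0.9   0.23 -2.46] grip 0.324 q [-1.146 -0.336  1.041  1.964  0.294  1.065  1.486]
xaz 96.4 toolz [ 0.286  0.057 -0.956] tool delta cm [-2.2  -4.15 -0.47]
turn -0.024
```

Call:
{"fn": "servo_tool", "kwargs": {"deltas": [[[-0.7,-1.2,-0.1],0,2],[[-0.6,-1.0,-0.1],0,2],[[0,0,0],0,2]]}}

```text
clock: 15.1
position: [0.506, -0.074, 0.2383]
ee_rot: [0.663, 0.734, 0.119, 0.086]
ft_force: [-0.6, -0.4, -2.2]
grip_width: 0.327
```

```bash
python3 -c "
from h import *
ang(); go(tcp(.08),97.8)"
```

```text
off normal deg 1.73 want toolz [ 0.306  0.042 -0.951]
t 15.1 pos [ 0.506  -0.074   0.2383] F [-0.56 -0.36 -2.22] grip 0.327 q [-1.07  -0.405  0.985  2.013  0.335  1.079  1.48 ]
xaz 96.09 toolz [ 0.284  0.061 -0.957] tool delta cm [-0.6 -1.4 -0.3]
turn -0.03
```

Call:
{"fn": "servo_tool", "kwargs": {"deltas": [[[-0.4,-0.8,0],0,2],[[0,0,0],0,2]]}}

```text
clock: 15.27
position: [0.498, -0.0795, 0.2352]
ee_rot: [0.664, 0.733, 0.12, 0.084]
ft_force: [-0.5, 0.5, -2.9]
grip_width: 0.325
```

Run:
```python
from h import *
ang(); go(tcp(.08),97.8)
o=telemetry.get_obs(); R=Rn.from_quat(o["ee_rot"]).as_matrix(); T=o["position"]+R[:,2]*.09
print("pred tip",T)
P={}
for n in ("scene","top"):
    p,d=eyes.camera(n); cv2.imwrite(f"pics/{n}5.png",p); np.save(f"pics/{n}5.npy",d); print(n,proj(n,T),proj(n,T-R[:,2]*.05),proj(n,S))
    P[n]=p
u,v=proj("scene",T).astype(int); s=P["scene"][v-60:v+40,u-60:u+60]
u,v=proj("top",T).astype(int); t=P["top"][v-50:v+50,u-60:u+60]
cv2.imwrite("pics/c5.png",np.hstack([cv2.resize(s,(400,333),interpolation=cv2.INTER_CUBIC),cv2.resize(t,(400,333),interpolation=cv2.INTER_CUBIC)]))
```

```text
off normal deg 1.85 want toolz [ 0.306  0.042 -0.951]
t 15.27 pos [ 0.498  -0.0795  0.2352] F [-0.46  0.47 -2.9 ] grip 0.325 q [-1.043 -0.422  0.968  2.029  0.341  1.08   1.483]
xaz 95.96 toolz [ 0.283  0.063 -0.957] tool delta cm [-0.15 -0.5  -0.33]
turn -0.032
pred tip [ 0.52341053 -0.07382838  0.14909181]
scene [310.21409418 197.10149929] [306.85934428 175.49369187] [313.32341384 228.32625894]
top [321.46445121 260.34727705] [322.96041695 265.75844039] [320.85546184 253.98220524]
```

View pics/c5.png

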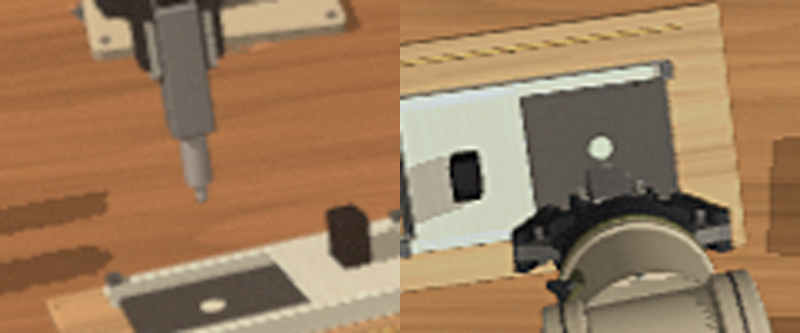

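The tip is where predicted, crop px (200,200), and clear above the dot. Before lowering I'll check the gauge's true axis from the depth on its grip face.

```bash
cat > face.py <<'E'
from h import *
def face(n,d,o_pos,R,L=.09,lo=.053,hi=.088):
    W=cloud(n,d); T=o_pos+R[:,2]*L
    q=(W-T)@R; z=-q[...,2]   # tool-frame coords relative to tip; z up the gauge
    m=(d>0)&(z>lo)&(z<hi)&(abs(q[...,0])<.012)&(q[...,1]>.006)&(q[...,1]<.024)
    X=q[m]; A=np.c_[X[:,0],-X[:,2],np.ones(len(X))]
    for _ in range(4):
        c=np.linalg.lstsq(A,X[:,1],rcond=None)[0]; r=X[:,1]-A@c; k=abs(r)<2.5*r.std()+1e-6; A,X=A[k],X[k]
    print("face n",len(X),"slope dy/dx deg",np.degrees(np.arctan(c[0])).round(2),"gauge lean toward tool +y going up, deg",np.degrees(np.arctan(c[1])).round(2),"offset mm",(1e3*c[2]).round(2),"std",(1e3*r.std()).round(2))
E
python3 - <<'E'
from face import *
o=telemetry.get_obs(); R=Rn.from_quat(o["ee_rot"]).as_matrix()
for k in range(1): face("scene",np.load("pics/scene5.npy"),o["position"],R)
face("scene",np.load("pics/scene5.npy"),o["position"],R,lo=.055,hi=.08)
E
```

```text
face n 176 slope dy/dx deg 1.98 gauge lean toward tool +y going up, deg 0.14 offset mm 10.95 std 1.74
face n 128 slope dy/dx deg 2.32 gauge lean toward tool +y going up, deg -0.64 offset mm 11.82 std 1.75
```

Call:
{"fn": "servo_tool", "kwargs": {"deltas": [[[-0.1,-0.2,1.2],-0.02,2],[[-0.1,-0.2,1.2],-0.01,2],[[0,-0.1,1.2],0,2],[[0,0,1],0,2],[[0,0,0],0,2]]}}

```text
clock: 15.78
position: [0.5116, -0.0756, 0.1908]
ee_rot: [0.651, 0.744, 0.12, 0.089]
ft_force: [0.2, -0.3, -1.8]
grip_width: 0.325
```

```bash
python3 -c "
from h import *
ang(); go(tcp(.015),97.8)"
```

```text
off normal deg 1.62 want toolz [ 0.306  0.042 -0.951]
t 15.78 pos [ 0.5116 -0.0756  0.1908] F [ 0.19 -0.33 -1.84] grip 0.325 q [-1.132 -0.362  1.098  2.073  0.322  0.958  1.542]
xaz 97.88 toolz [ 0.288  0.063 -0.956] tool delta cm [-0.37 -0.48  1.5 ]
turn 0.001
```

Call:
{"fn": "servo_tool", "kwargs": {"deltas": [[[-0.2,-0.3,0.5],0,2],[[-0.2,-0.2,0.5],0,2],[[0,0,0.3],0,2],[[0,0,0],0,2]]}}

```text
clock: 16.12
position: [0.5123, -0.0786, 0.177]
ee_rot: [0.65, 0.745, 0.119, 0.089]
ft_force: [0.1, -0.3, -2.3]
grip_width: 0.328
```

Run:
```python
from h import *
ang(); go(tcp(.008),97.8)
o=telemetry.get_obs(); R=Rn.from_quat(o["ee_rot"]).as_matrix(); T=o["position"]+R[:,2]*.09
print("tip rel spot: along n",(T-S)@N,"world",T-S)
s,d=eyes.camera("scene"); cv2.imwrite("pics/scene6.png",s); print(proj("scene",T),proj("scene",S))
u,v=proj("scene",S).astype(int); cv2.imwrite("pics/c6.png",cv2.resize(s[v-50:v+25,u-50:u+50],(800,600),interpolation=cv2.INTER_CUBIC)); print(u,v)
```

```text
off normal deg 1.55 want toolz [ 0.306  0.042 -0.951]
t 16.12 pos [ 0.5123 -0.0786  0.177 ] F [ 0.12 -0.33 -2.3 ] grip 0.328 q [-1.154 -0.35   1.14   2.09   0.318  0.923  1.558]
xaz 97.97 toolz [ 0.288  0.062 -0.956] tool delta cm [-0.03 -0.09  0.87]
turn 0.003
tip rel spot: along n 0.016736990948592285 world [-0.00412377 -0.00045734  0.01625065]
[312.57929565 221.69722457] [313.32341384 228.32625894]
313 228
```

View pics/c6.png

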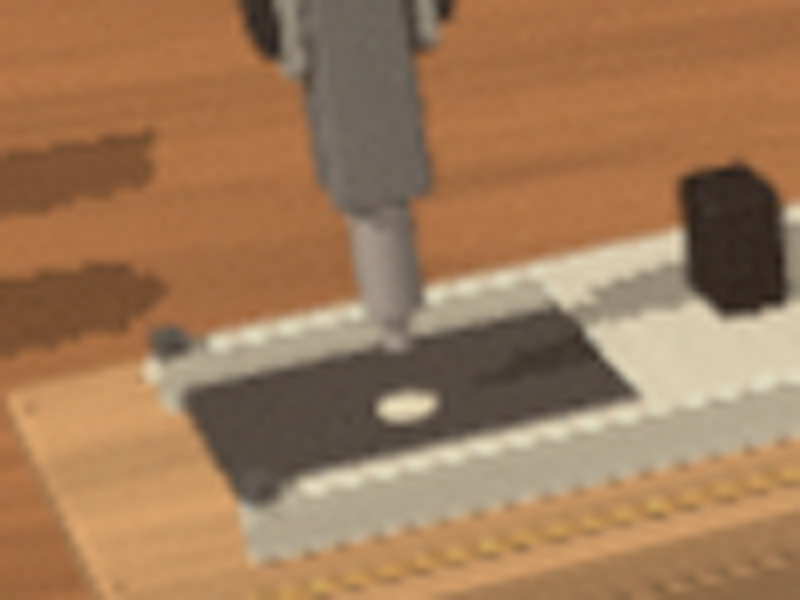

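The foot's tip at crop px (398,348) matches the prediction (397,350), and the dot is at (407,407). Lowering to just above the dot.

Call:
{"fn": "servo_tool", "kwargs": {"deltas": [[[0,-0.1,0.4],0,2],[[0,0,0.4],0,2],[[0,0,0.3],0,2],[[0,0,0],0,2],[[0,0,0],0,2]]}}

```text
clock: 16.58
position: [0.5153, -0.0782, 0.1661]
ee_rot: [0.65, 0.745, 0.12, 0.09]
ft_force: [-0.1, 0.6, -1.6]
grip_width: 0.328
```

```bash
cat >> h.py <<'E'
def tip(L=.09):
    o=telemetry.get_obs(); R=Rn.from_quat(o["ee_rot"]).as_matrix(); T=o["position"]+R[:,2]*L-S
    ex=np.cross([-np.sin(a),np.cos(a),0],N); print("free tip rel spot mm: n",(1e3*T@N).round(2),"upslope",(1e3*T@ex).round(2),"y",(1e3*T@np.array([-np.sin(a),np.cos(a),0])).round(2),"F.n",(o["ft_force"]@N).round(2))
E
python3 - <<'E'
from h import *
ang(); go(tcp(.0),97.8); tip()
E
```

```text
off normal deg 1.52 want toolz [ 0.306  0.042 -0.951]
t 16.58 pos [ 0.5153 -0.0782  0.1661] F [-0.12  0.59 -1.58] grip 0.328 q [-1.186 -0.333  1.184  2.099  0.308  0.892  1.57 ]
xaz 97.94 toolz [ 0.29   0.062 -0.955] tool delta cm [-0.03 -0.06  0.55]
turn 0.002
free tip rel spot mm: n 5.48 upslope 0.72 y 0.16 F.n -1.49
```

Call:
{"fn": "servo_tool", "kwargs": {"deltas": [[[0,-0.05,0.3],0,2],[[0,0,0.3],0,2],[[0,0,0.1],0,2],[[0,0,0],0,2]]}}

```text
clock: 16.92
position: [0.5172, -0.0778, 0.1589]
ee_rot: [0.65, 0.745, 0.12, 0.09]
ft_force: [-0.7, -0.2, -0.2]
grip_width: 0.327
```

Run:
```python
from h import *
ang(); go(tcp(.0),97.8); tip()
```

```text
off normal deg 1.51 want toolz [ 0.306  0.042 -0.951]
t 16.92 pos [ 0.5172 -0.0778  0.1589] F [-0.69 -0.22 -0.23] grip 0.327 q [-1.21  -0.321  1.217  2.105  0.3    0.871  1.578]
xaz 97.93 toolz [ 0.29   0.063 -0.955] tool delta cm [-0.03 -0.04 -0.2 ]
turn 0.002
free tip rel spot mm: n -1.98 upslope 0.42 y 0.32 F.n -0.0
```

Call:
{"fn": "servo_tool", "kwargs": {"deltas": [[[0,0,0.2],0,2],[[0,0,0.1],0,2],[[0,0,0],0,2]]}}

```text
clock: 17.17
position: [0.5182, -0.0776, 0.1559]
ee_rot: [0.65, 0.745, 0.12, 0.09]
ft_force: [-1.2, 0.3, 1.2]
grip_width: 0.328
```

Run:
```python
from h import *
ang(); go(tcp(.0),97.8); tip()
s,d=eyes.camera("scene"); cv2.imwrite("pics/scene7.png",s); np.save("pics/scene7.npy",d)
F=[telemetry.get_obs()["ft_force"]@N]
for _ in range(5): eyes.camera("scene"); F.append(telemetry.get_obs()["ft_force"]@N)
print(np.round(F,2)); tip(); ang()
from face import *
o=telemetry.get_obs(); face("scene",d,o["position"],Rn.from_quat(o["ee_rot"]).as_matrix())
cv2.imwrite("pics/c7.png",cv2.resize(s[178:253,263:363],(800,600),interpolation=cv2.INTER_CUBIC))
```

```text
off normal deg 1.51 want toolz [ 0.306  0.042 -0.951]
t 17.17 pos [ 0.5182 -0.0776  0.1559] F [-1.19  0.3   1.16] grip 0.328 q [-1.222 -0.315  1.232  2.106  0.295  0.863  1.583]
xaz 97.94 toolz [ 0.29   0.062 -0.955] tool delta cm [-0.03 -0.05 -0.52]
turn 0.002
free tip rel spot mm: n -5.16 upslope 0.43 y 0.39 F.n 1.45
[0.87 1.15 2.3  0.07 0.67 0.66]
free tip rel spot mm: n -4.99 upslope 0.49 y 0.36 F.n 0.66
off normal deg 1.51 want toolz [ 0.306  0.042 -0.951]
face n 162 slope dy/dx deg -0.69 gauge lean toward tool +y going up, deg 0.51 offset mm 11.98 std 1.8
```

View pics/c7.png

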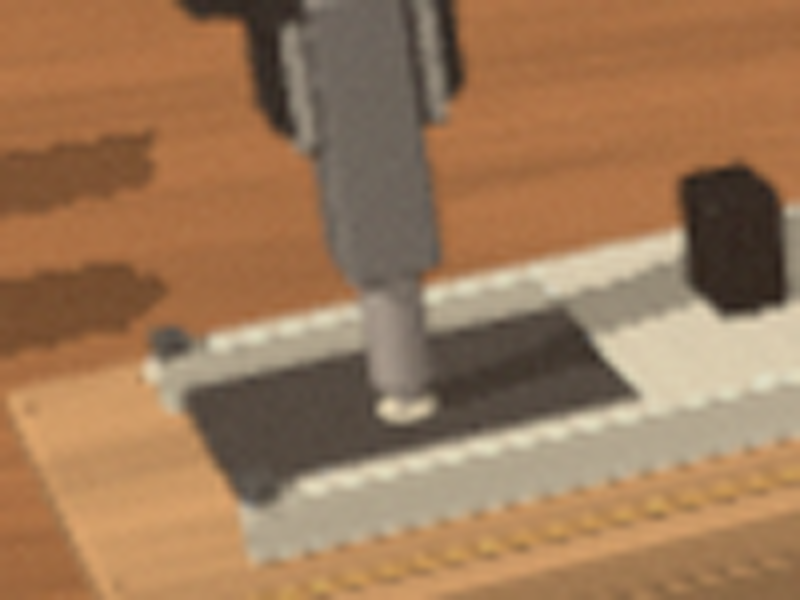

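The foot is on the dot, crop px (405,400), and about half in by both position (-5.0 mm) and force (about 2.7 N). It held steady over six readings, so I'm handing in.

```bash
python3 -c "
from workcell import order
print(order.hand_in())"
```

```text
the job is handed in; nothing more can be done
None
```

I did the whole job and handed it in at about 17.5 s. The gauge is still in the gripper with its foot on the dot.

**What I did**
- **Cover:** I slid it about 82 mm by its grip until it met the end stop, with about 17 N of push. That uncovered the dot, which both cameras placed at about (0.542, -0.073, 0.075).
- **Gauge:** I took the grey one from the larger stand. The interface has no command to tilt the tool, so I stretched the arm past its reach; that leaned the tool the 18° needed, and it kept the lean on the way back.
- **Bystanders:** I steered clear of the jar, magnifier and fossil throughout. I did not measure them again at the end.

**Last checks**
- **On the dot:** the tip was within about 0.6 mm of the dot's centre, and the last picture shows it there.
- **Foot pushed in:** position gave about 5.0 mm. The force was about 2.7 N, but single readings scattered by about 1 N. Both agree with half way.
- **Squareness:** the tool was 1.5° off square. The gauge may be about 1° further off, because it was gripped with the tool slightly off vertical. The depth check gave 0.5° against the tool, too coarse to settle it.
- **Joint range:** joint 4 reached 0.161 during the stretch, against its limit of 0.16; no reading passed it.

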